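Open the stapler's magazine without letting it shoot out

ROBOT

A 7-joint arm with a two-finger parallel gripper is mounted at the origin on the work surface. World frame = base frame: x ahead of the robot, y to its left, z up, the work surface at z = 0. Lengths are in m, angles in rad, forces in N, time in s.
With the tool pointing down it reaches from about 0.375 to 0.925 m from the base axis. Payload 3.1 kg.
Tool frame: the origin (TCP) lies between the finger pads; the fingertips stand 19 mm ahead of it and the grasp point (between the pads) is the TCP; z points along the fingers, y is the direction in which the jaws open and shut (so a half turn about z gives the same grasp; the last joint's range is limited). The gripper opens to 85 mm and grips with 20 to 120 N. Pads are 22 mm wide; open, the fingers measure 114 mm over their backs; the gripper's body (76 mm by 85 mm) begins 54 mm behind the grasp point. The pads swing forward as they close: fully open they stand 13 mm farther back than shut.
Start: joints at [1.125, 0.383, 0.044, 1.598, -0.018, 1.161, -0.05], TCP at [0.222, -0.611, 0.25] pointing down, gripper open.
Joint ranges: [-2.61, 2.61], [-0.41, 2.15], [-1.48, 1.57], [0, 2.5], [-1.57, 4.71], [0.05, 1.97], [-2.85, 2.85]. Speed limits (rad/s): [2.79, 2.79, 3.14, 3.14, 3.14, 3.14, 3.14].

INTERFACE

Orientations are given as a unit quaternion [x, y, z, w].
In Python, from bench import move_ptp, movel, move_j, move_gripper, pause, inverse_kinematics, read_camera, camera_params, MotionError, sign_off, look_for, tip_of, read_time_s, read_qpos, read_joint_vel, read_effort, read_eef_pos, read_tcp_rot, read_ft_force, read_ft_torque, read_finger_gap gives the robot as it stands. Calls block until the motion is done:
- move_ptp(position, orientation): joint-space move of the TCP to a pose.
- movel(position, orientation=None, speed=0.15): straight line of the TCP; orientation=None keeps the orientation; speed is the mean speed in m/s.
- move_j(angles): joint-space move.
- move_gripper(opening, effort=None): finger opening in m; effort is the grip in N (None keeps the last); returns when the fingers have stopped.
- pause(seconds).
- inverse_kinematics(position, orientation): joint angles nearest the present ones, or None.
- read_camera(name): name is "scene" or "top" or "wrist"; returns the picture (384x512x3 uint8, red, green, blue); there is no depth.
- camera_params(name): a dict with "K" (3x3 intrinsics, pixels), "dist_coeffs" ([k1, k2, p1, p2, k3] as OpenCV has them; the pictures are not rectified), "camera_from_world" (4x4, takes a point from world to camera coordinates). Camera axes: x right, y down, z forward; pixel columns grow to the right and rows downward; lengths in m; the calibration is good to about 2 mm. A picture is of the moment at which its call begins: read the wrist's pose just before it. camera_params takes no time and is no camera call; for the wrist camera it gives the pose at the moment of the call.
A pose or a line that the arm cannot do raises MotionError and nothing moves.
- sign_off(): hands the job in, once; it reports no verdict.
Trained networks look in the newest picture that a camera, given by its name, has taken for a name from the list of things; names that differ only in an ending like _2 or _b are one class to them, and where a whole thing is asked for, a point or a joint stands for the part that bears it (a point fixed in the world has none). Each returns a list of dicts, best first, with "confidence" (0 to 1); they miss things now and then, are a little off and sometimes report something else, mostly with a low value. They report only what shows in the picture. A call takes as long as a camera call.
- look_for(camera, name): "at" ([column, row] in pixels, amid what is visible of it).
- tip_of(camera, name): "at" ([column, row] in pixels: a listed point, or the origin of a listed thing).
Readings, each from a call of its own:
- read_time_s(): time.
- read_qpos(): joint angles.
- read_joint_vel(): joint speeds.
- read_effort(): joint torques, N m.
- read_eef_pos(): TCP position.
- read_tcp_rot(): TCP orientation.
- read_ft_force(): force on the tool from outside, world axes, zero at the start.
- read_ft_torque(): the same for the moment, N m.
- read_finger_gap(): finger opening in m.
Only numpy, scipy, OpenCV 4.12 (cv2) and the standard library are available. Lean on these libraries where they do the work, as an engineer would, in place of code of your own. Each camera call takes 0.05 s, during which the arm holds its last target. There are 200 camera calls.

TASK

Open the desk stapler for reloading: press its release key down with one fingertip while your other fingertip waits in front of the magazine, so that the magazine springs out against the waiting finger and is trapped there, and hold it so for a moment with the key still down. Then ease it out under that finger until its spring is spent and take your hand away, leaving it standing out straight in its guide with the key back up. Do not let it shoot out of the stapler or lift it, and leave the drink cartons, the staple box and the tape roll where they are.

Things in the scene. Friction and masses are not known exactly. Their poses are not given: they have to be found in the camera images.
- stapler: Light grey desk stapler on a dark base, 112 mm wide (y), 215 mm long (x), fixed. Origin on the table under its middle; its front faces its own -x, z is up. Nose: upright face at local x = -85 mm, 70 mm high; cover rises to 94 mm at the rear. The base (top 22 mm high) reaches 10 mm ahead of the nose; beyond is open table. The magazine is in mid-nose (y = 0), the release key beside it (y = +40 mm).
- key_top (a point): Press point of the release key, a grey ribbed tongue sticking out of the nose beside the magazine: 24 mm wide, 10 mm thick, reaching 42 mm ahead of the nose, top 50 mm above the table. This point is on its top face, mid-width, 30 mm ahead of the nose (stapler's x = -115 mm, y = +40 mm); moves with the key. Axes as the stapler's.
- release_key (a joint): Travel of the release key (m): 0 up at rest, 0.009 fully down. It slides straight down against a spring (2 N to start, 5 N at the bottom, plus about 1 N of latch friction) and springs back when let go. At about 5 mm down the latch lets the magazine go.
- magazine_front (a point): Middle of the front face of the magazine's black end cap (36 mm wide, 23 mm high, 7 mm thick, spanning 33 to 56 mm above the table). At home it stands 8 mm ahead of the nose (stapler's x = -93 mm, y = 0), 45 mm above the table; moves with the magazine, to the stapler's -x. Axes as the stapler's.
- magazine: Loose steel magazine tray behind the cap, 30 x 20 x 95 mm, about 0.14 kg, on greased guides; origin under its middle, axes as the stapler's. Unlatched, a spring drives it to the stapler's -x (6.5 N, falling to 3.4 N at the end of a 34 mm stroke); eased out slowly it stays there. Unhindered it leaves at over 0.5 m/s and slides far out: a finger must be before the cap when the key goes down.
- carton_a: Small drink carton, 38 x 47 mm, 118 mm high, beside the stapler's key side (its +y); origin under its middle. Leave it.
- carton_b: A second drink carton of the same kind further back on the same side; origin under its middle. Leave it.
- staple_box: Flat cardboard box of staples, 42 x 72 mm, 24 mm high, beside the stapler's nose on the key side (its +y), about 95 mm from the key; origin under its middle. Leave it.
- tape_roll: Roll of brown packing tape lying flat, 96 mm across, 48 mm high, behind the stapler's rear (its +x); origin under its middle. Leave it.

How it is judged:
By the outcome, as a careful person would: the job done as asked, in the order asked, and still so for the second after the job is handed in, with the robot touching nothing.
It also fails if it takes over 35 s, if anything falls off the work surface, if the arm or the gripper's body presses on something with over 40 N, if the wrist force passes 120 N, or if a joint passes its speed limit or range.

## Working session

There is one attempt and no reset: what is moved stays moved. The work goes in short steps, each a Python script; the robot and the scene stay as the last script left them, time stands still between calls to the robot, and variables do not carry over. Pictures are saved under pics/ and viewed, about 8 in all and at most 12, crops included, and the job is handed in when it is done.

```bash
mkdir -p pics; ls; cat > h.py <<'E'
from bench import *
import numpy as np, cv2
def ray(P,uv):
    K=np.array(P["K"]);d=np.array(P["dist_coeffs"]);T=np.array(P["camera_from_world"])
    n=cv2.undistortPoints(np.array([[uv]],float),K,d)[0,0]
    R=T[:3,:3];return -R.T@T[:3,3], R.T@np.array([n[0],n[1],1])
def atz(P,uv,z):
    o,d=ray(P,uv);return o+d*(z-o[2])/d[2]
def proj(P,X):
    T=np.array(P["camera_from_world"]);r=cv2.Rodrigues(T[:3,:3])[0]
    return cv2.projectPoints(np.array(X,float).reshape(-1,3),r,T[:3,3],np.array(P["K"]),np.array(P["dist_coeffs"]))[0][:,0]
E
python3 - <<'E'
from h import *
for c in ["scene","top"]:
    im=read_camera(c);cv2.imwrite(f"pics/{c}0.png",im[:,:,::-1]);P=camera_params(c)
    print(c,ray(P,(256,192)))
    for n,z in [("stapler",0),("key_top",.05),("magazine_front",.045),("magazine",.03),("carton_a",0),("staple_box",0),("tape_roll",0)]:
        for r in tip_of(c,n)[:2]: print(n,np.round(r["at"],1),round(r["confidence"],2),np.round(atz(P,r["at"],z),4))
print(read_time_s(),read_tcp_rot(),read_ft_force())
E
```

```text
pics
scene (array([0.92456855, 0.32867464, 0.64727537]), array([-0.38946133, -0.50463577, -0.77058212]))
stapler [274.7 203.2] 0.8 [ 0.5848 -0.0435  0.    ]
key_top [288.1 241.2] 0.7 [0.6502 0.0718 0.05  ]
key_top [274.5 202.4] 0.17 [ 0.61   -0.0166  0.05  ]
magazine_front [297.5 223.2] 0.67 [0.6053 0.0497 0.045 ]
magazine_front [218.4 199.9] 0.27 [ 0.6955 -0.0982  0.045 ]
magazine [284.1 207.9] 0.46 [ 0.5931 -0.0042  0.03  ]
carton_a [220.2 226. ] 0.89 [ 0.7159 -0.0687  0.    ]
carton_a [216.4 202. ] 0.72 [ 0.6854 -0.1279  0.    ]
staple_box [245.2 283.6] 0.91 [0.7547 0.0712 0.    ]
tape_roll [229.5 158.1] 0.62 [ 0.5812 -0.2228  0.    ]
top (array([ 0.5297563 , -0.03446915,  1.02086558]), array([ 0.11458983, -0.03404885, -0.99299296]))
stapler [243.7 214.1] 0.65 [ 0.5997 -0.0431  0.    ]
key_top [190.4 190.5] 0.77 [0.6443 0.0667 0.05  ]
magazine_front [198.8 207.7] 0.42 [0.6095 0.0494 0.045 ]
magazine [331.6 226.9] 0.2 [ 0.5715 -0.2262  0.03  ]
carton_a [253.1 159.5] 0.6 [ 0.7188 -0.0631  0.    ]
staple_box [194.6 145.1] 0.78 [0.75   0.0645 0.    ]
tape_roll [330.7 226.6] 0.75 [ 0.5734 -0.2301  0.    ]
0.8 [9.84914854e-01 1.73039676e-01 1.48707481e-05 3.56218720e-05] [ 0.34547856  0.35101408 -0.79938846]
```

```bash
python3 - <<'E'
import cv2
a=cv2.imread("pics/scene0.png")[120:320,170:390];b=cv2.imread("pics/top0.png")[120:280,150:370]
cv2.imwrite("pics/c0.png",cv2.resize(a,None,fx=3,fy=3,interpolation=2)[:600]);cv2.imwrite("pics/c1.png",cv2.resize(b,None,fx=3.5,fy=3.5,interpolation=2))
E
```

```text
(no output)
```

View pics/c0.png

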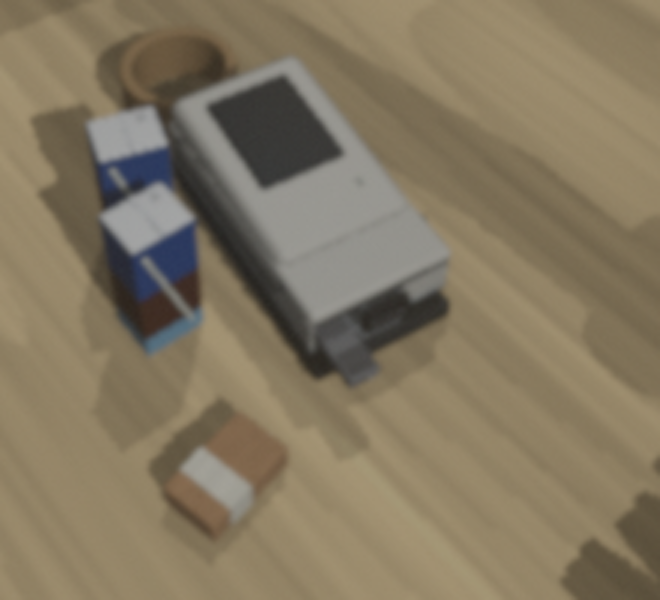

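View pics/c1.png

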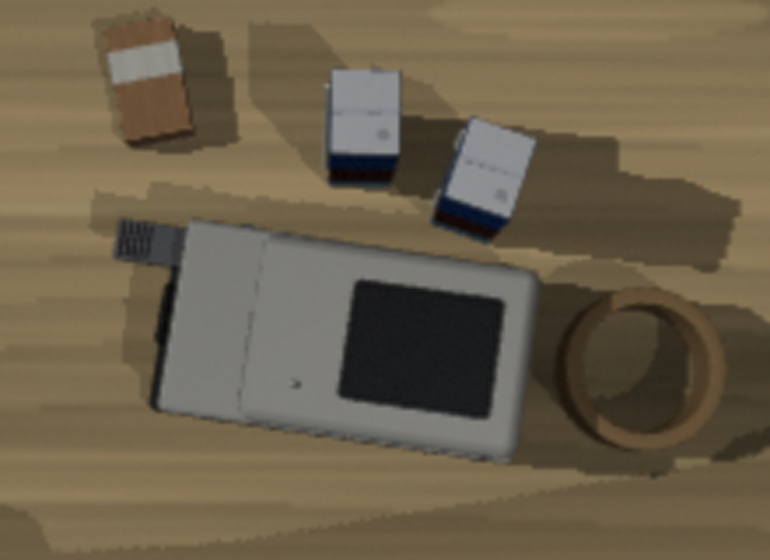

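The scene crop shows the nose facing the robot's +y: key at about (288,241) and dark cap at about (297,224) in the scene picture. The top crop agrees, with the key at (190,190). Next I fit the pose and look from the wrist camera.

```bash
cat >> h.py <<'E'
from scipy.optimize import least_squares
from scipy.spatial.transform import Rotation as Ro
LOC={"stapler":(0,0,0),"key_top":(-.115,.04,.05),"magazine_front":(-.093,0,.045)}
def s2w(p,X):
    X=np.atleast_2d(np.array(X,float));c,s=np.cos(p[2]),np.sin(p[2])
    return np.c_[p[0]+c*X[:,0]-s*X[:,1],p[1]+s*X[:,0]+c*X[:,1],X[:,2]]
def fit(obs,p0):  # obs: (P,local,uv,w)
    f=lambda p:np.concatenate([(proj(P,s2w(p,X))[0]-uv)*w for P,X,uv,w in obs])
    return least_squares(f,p0,loss="soft_l1",x_scale=[.01,.01,.1])
def quat(yaw,flip):
    y=np.array([-np.sin(yaw),np.cos(yaw),0])*(-1 if flip else 1);z=np.array([0,0,-1.])
    return Ro.from_matrix(np.c_[np.cross(y,z),y,z]).as_quat()
E
python3 - <<'E'
from h import *
obs=[]
for c in ["scene","top"]:
    read_camera(c);P=camera_params(c)
    for n in LOC:
        r=tip_of(c,n)
        if r and r[0]["confidence"]>.4: obs.append((P,LOC[n],np.array(r[0]["at"]),1))
P=camera_params("top")
# cover top-edge corners from crop c1 (front corners at z~.07)
for uv,X in [((190,220),(-.085,.056,.07)),((157,410),(-.085,-.056,.07))]:
    obs.append((P,X,np.array(uv)/3.5+[150,120],1))
r=fit(obs,[.595,-.043,-1.69]);p=r.x;print(p,np.round(r.fun.reshape(-1,2),1).tolist())
for f in (0,1):
    q=quat(p[2],f);t=s2w(p,(-.11,.02,.26))[0];j=inverse_kinematics(t,q);print(f,t,j,inverse_kinematics(s2w(p,(-.11,.02,.065))[0],q) is not None)
np.save("p.npy",p)
q0=read_qpos();print(q0)
E
```

```text
[ 0.59216845 -0.0404291  -1.70268331] [[-0.3, 2.3], [-1.8, -1.5], [-0.6, 0.6], [-1.1, 1.9], [-1.9, 1.0], [-0.4, -0.0], [0.3, -0.6], [1.5, 0.5]]
0 [0.6264603 0.0659855 0.26     ] [ 0.33865376  0.41485787 -0.65285314  1.61116572  0.26519396  1.2059066
 -0.50047165] True
1 [0.6264603 0.0659855 0.26     ] [ 0.69523035  0.66648559 -1.24371669  1.59591967  0.64340332  1.35071848
  2.37936042] True
[ 1.12518869  0.38286924  0.04392127  1.59790352 -0.01787062  1.16121797
 -0.04989624]
```

```bash
python3 - <<'E'
from h import *
p=np.load("p.npy");q=quat(p[2],0)
move_ptp(s2w(p,(-.125,.02,.24))[0],q);print(read_time_s())
move_gripper(.028)
print(read_finger_gap(),read_time_s(),read_ft_force())
im=read_camera("wrist");P=camera_params("wrist")
for n in LOC:
    for r in tip_of("wrist",n)[:2]: print(n,np.round(r["at"],1),round(r["confidence"],2),s2w(p,LOC[n])[0],np.round(atz(P,r["at"],LOC[n][2]),4), proj(P,s2w(p,LOC[n]))[0])
X=[(-.085,.056,.07),(-.085,-.056,.07),(-.127,.052,.05),(-.127,.028,.05),(-.093,.018,.056),(-.093,-.018,.056),(-.095,.056,.022),(-.095,-.056,.022)]
im=im[:,:,::-1].copy();big=cv2.resize(im,None,fx=1.5,fy=1.5,interpolation=2)
for u in proj(P,s2w(p,X)): cv2.circle(big,tuple(np.int32(u*1.5)),3,(0,0,255),1)
cv2.imwrite("pics/w0.png",big);cv2.imwrite("pics/w0raw.png",im)
E
```

```text
4.025
0.027995741130622302 4.6083 [0.74330051 0.30923279 0.03789198]
stapler [241.3 254.1] 0.87 [ 0.59216845 -0.0404291   0.        ] [ 0.595  -0.0428  0.    ] [238.8468673  252.75466635]
key_top [281.1 177.2] 0.63 [0.64694414 0.06831198 0.05      ] [0.6535 0.0673 0.05  ] [274.54976282 177.0826518 ]
magazine_front [235.9 191.8] 0.92 [0.60439841 0.05176324 0.045     ] [0.6054 0.0562 0.045 ] [235.57166855 195.89225703]
```

View pics/w0.png

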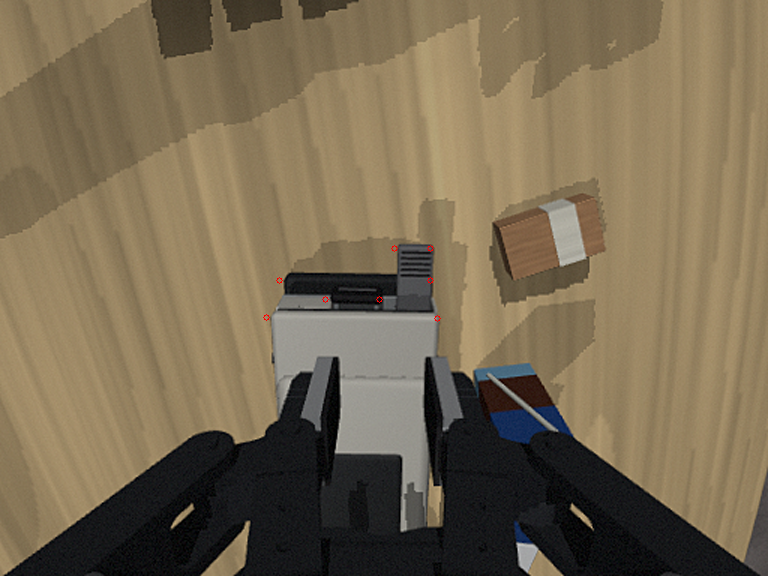

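The overlay is about 4 px off from the seen edges, so I zoom in for accurate corner points.

```bash
python3 - <<'E'
import cv2
a=cv2.imread("pics/w0raw.png")[155:255,170:300]
cv2.imwrite("pics/w0c.png",cv2.resize(a,None,fx=6,fy=6,interpolation=cv2.INTER_CUBIC))
E
```

```text
(no output)
```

View pics/w0c.png

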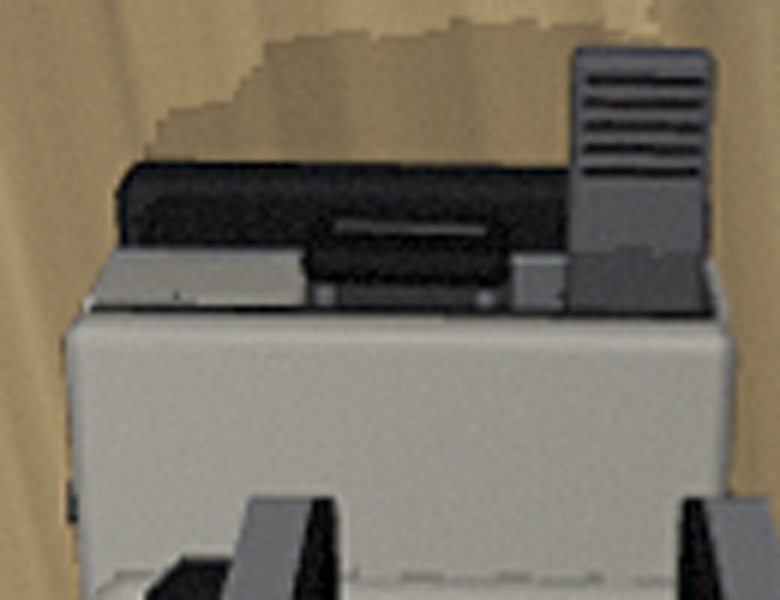

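```bash
python3 - <<'E'
from h import *
p=np.load("p.npy");P=camera_params("wrist");o=[]
M=[((571,48),(-.127,.028,.05)),((714,48),(-.127,.052,.05)),((303,248),(-.093,-.018,.056)),((513,248),(-.093,.018,.056))]
for uv,X in M: o.append((P,X,np.array(uv)/6+[170,155],1))
r=fit(o,p);print(r.x,np.round(r.fun.reshape(-1,2),1).tolist())
T=camera_params("top")
r2=fit(o+[(T,X,np.array(uv)/3.5+[150,120],.7) for uv,X in [((190,220),(-.085,.056,.07)),((157,410),(-.085,-.056,.07))]],p);print(r2.x,np.round(r2.fun.reshape(-1,2),1).tolist())
for f in ((-.095,-.056,.022),(-.085,-.056,.07),(-.085,.056,.07)): print((proj(P,s2w(r2.x,f))[0]-[170,155])*6)
for n in LOC: print(n,[s2w(a,LOC[n])[0].round(4) for a in (p,r.x,r2.x)])
np.save("p2.npy",r2.x)
E
```

```text
[ 0.59511669 -0.0377995  -1.70329392] [[0.3, -0.4], [0.5, -0.3], [-0.8, 0.4], [-0.2, 0.5]]
[ 0.59432747 -0.03764683 -1.70915699] [[0.2, -0.3], [0.5, -0.1], [-1.0, 0.2], [-0.4, 0.5], [-0.6, -1.4], [-0.0, -0.6]]
[110.85186973 175.4915301 ]
[ 57.99249048 322.54237914]
[743.14214366 327.93235017]
stapler [array([ 0.5922, -0.0404,  0.    ]), array([ 0.5951, -0.0378,  0.    ]), array([ 0.5943, -0.0376,  0.    ])]
key_top [array([0.6469, 0.0683, 0.05  ]), array([0.65  , 0.0709, 0.05  ]), array([0.6498, 0.0707, 0.05  ])]
magazine_front [array([0.6044, 0.0518, 0.045 ]), array([0.6074, 0.0544, 0.045 ]), array([0.6072, 0.0545, 0.045 ])]
```

```bash
python3 - <<'E'
from h import *
p=np.load("p2.npy");p[2]=-1.706;np.save("p2.npy",p);q=quat(p[2],0)
f=np.mean([read_ft_force() for _ in range(5)],0);print("f0",f,read_time_s())
movel(s2w(p,(-.109,.02,.10))[0],q)
movel(s2w(p,(-.109,.02,.081))[0],q,speed=.05)
im=read_camera("wrist");s=read_camera("scene")
a=cv2.resize(im[130:330,150:350,::-1],None,fx=2.9,fy=2.9,interpolation=2)[:,:390+190]
b=cv2.resize(s[170:260,250:340,::-1],(580,580),interpolation=2)
cv2.imwrite("pics/d1.png",cv2.resize(np.hstack([a,b]),(800,400)))
print(read_eef_pos(),s2w(p,(-.109,.02,.081)),read_time_s(),[read_ft_force().round(1).tolist() for _ in range(4)])
E
```

```text
f0 [-0.16307417  0.50693153 -0.05262528] 4.8083
[0.62898363 0.06776488 0.08109998] [[0.62883729 0.06766258 0.081     ]] 6.525 [[0.3, -1.0, 0.3], [0.3, -1.0, 0.3], [0.3, -1.0, 0.3], [0.3, -1.0, 0.3]]
```

View pics/d1.png

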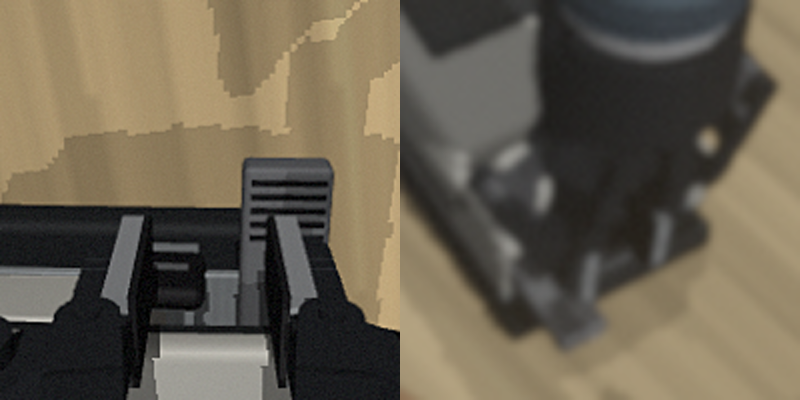

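Finger B stands ahead of the cap (tip near col 130 of the crop) and finger A over the key (col 290). I check the tip geometry, then press in small steps with force sensing.

```bash
cat >> h.py <<'E'
def force(p,n=4):
    F=[]
    for _ in range(n): pause(.02);F.append(read_ft_force())
    F=np.mean(F,0);c,s=np.cos(p[2]),np.sin(p[2])
    return np.array([c*F[0]+s*F[1],-s*F[0]+c*F[1],F[2]])
def loc(p,X):
    c,s=np.cos(p[2]),np.sin(p[2]);d=np.array(X)-[p[0],p[1],0];return np.array([c*d[0]+s*d[1],-s*d[0]+c*d[1],d[2]])
E
python3 - <<'E'
from h import *
p=np.load("p2.npy");q=quat(p[2],0);P=camera_params("wrist")
for uv in ((216,238),(293,238)):
    for z in (.058,.062,.066): print(uv,z,loc(p,atz(P,uv,z)).round(4))
f0=force(p,8);print("f0",f0.round(2))
z=.081
while z>.0675:
    z-=.001;movel(s2w(p,(-.109,.02,z))[0],q,speed=.02)
    f=force(p)-f0;print(round(z,4),f.round(2),round(read_time_s(),2))
    if f[2]>1.2: break
E
```

```text
(216, 238) 0.058 [-0.1159  0.0004  0.058 ]
(216, 238) 0.062 [-0.118   0.0009  0.062 ]
(216, 238) 0.066 [-0.12    0.0015  0.066 ]
(293, 238) 0.058 [-0.116   0.0393  0.058 ]
(293, 238) 0.062 [-0.118   0.0388  0.062 ]
(293, 238) 0.066 [-0.1201  0.0382  0.066 ]
f0 [-0.05 -0.06  0.14]
0.08 [ 0.17 -0.12 -0.46] 6.97
0.079 [-0.01 -0.08 -0.29] 7.29
0.078 [-0.04 -0.01  0.25] 7.61
0.077 [ 0.13 -0.05 -0.19] 7.92
0.076 [ 0.03 -0.19  0.45] 8.24
0.075 [ 0.32  0.31 -0.04] 8.56
0.074 [ 0.04  0.11 -0.11] 8.88
0.073 [0.36 0.05 0.02] 9.19
0.072 [-0.2  -0.05 -0.42] 9.51
0.071 [-0.29  0.16 -0.42] 9.82
0.07 [-0.12  0.28 -0.35] 10.14
0.069 [-0.36 -0.03  0.05] 10.46
0.068 [ 0.38 -0.4   2.46] 10.78
```

Contact is at z≈0.0685, as expected. Now I press to 8 mm down, narrowing the waiting gap slightly, and watch for the release force.

```bash
python3 - <<'E'
from h import *
p=np.load("p2.npy");q=quat(p[2],0)
f0=np.array([-.05,0,0])
for x,z in ((-.1075,.0675),(-.1075,.066),(-.1075,.0645),(-.1075,.0625),(-.1075,.0605)):
    movel(s2w(p,(x,.02,z))[0],q,speed=.03)
    f=force(p)-f0;print(x,z,f.round(2),loc(p,read_eef_pos()).round(4),round(read_time_s(),2))
    if f[2]>12: break
pause(.3)
for _ in range(2): print(force(p).round(2),read_finger_gap())
read_camera("scene");print(tip_of("scene","magazine_front"),loc(p,atz(camera_params("scene"),(tip_of("scene","magazine_front") or [{"at":(0,0)}])[0]["at"],.045)))
im=read_camera("wrist");cv2.imwrite("pics/e1.png",cv2.resize(im[130:330,120:380,::-1],None,fx=3,fy=3,interpolation=2))
print(read_time_s())
E
```

```text
-0.1075 0.0675 [-1.82 -0.96  3.34] [-0.1087  0.0201  0.0679] 11.09
-0.1075 0.066 [-2.53 -0.43  3.46] [-0.1082  0.0202  0.0662] 11.41
-0.1075 0.0645 [-2.43 -0.1   3.19] [-0.1075  0.0203  0.0645] 11.72
-0.1075 0.0625 [-4.56 -0.04  2.62] [-0.1086  0.0199  0.0625] 12.04
-0.1075 0.0605 [-5.43 -0.72  4.73] [-0.1086  0.02    0.0609] 12.36
[-4.6  -1.42  4.94] 0.02811771701848507
[-4.82 -1.02  5.04] 0.028103586396871036
[{'at': [296.7, 225.2], 'confidence': 0.44}] [-0.09118078  0.00323595  0.045     ]
12.9917
```

View pics/e1.png

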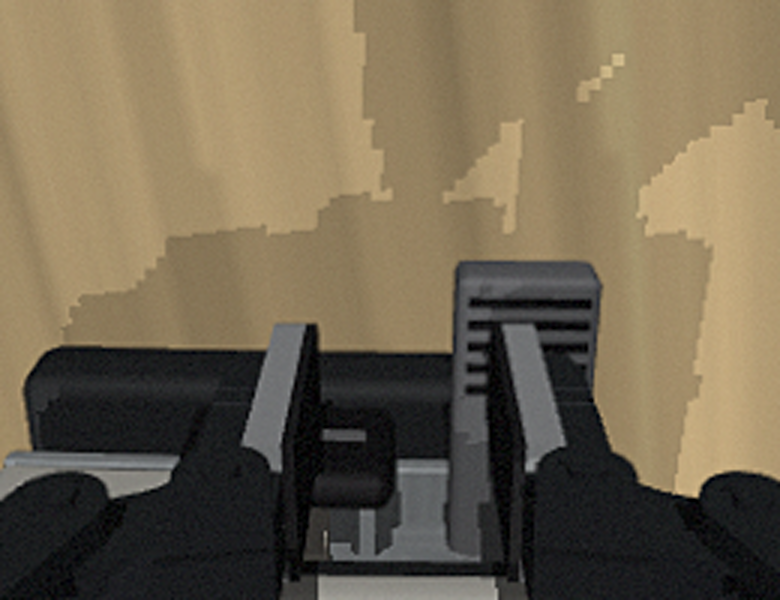

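```bash
python3 - <<'E'
from h import *
p=np.load("p2.npy");q=quat(p[2],0);P=camera_params("wrist")
for r in (440,505): print("cap edge",loc(p,atz(P,(237,130+r/3),.056)).round(4))
pause(.5);print(force(p).round(2),read_time_s())
x=-.1085
while x>-.149:
    x-=.003;movel(s2w(p,(x,.02,.0605))[0],q,speed=.015)
    print(round(x,4),force(p,2).round(2),loc(p,read_eef_pos()).round(4),round(read_time_s(),2))
E
```

```text
cap edge [-0.1048  0.0116  0.056 ]
cap edge [-0.0926  0.0114  0.056 ]
[-4.95 -0.76  5.41] 13.5583
-0.1115 [-2.34 -1.23  5.9 ] [-0.1102  0.0203  0.0608] 14.01
-0.1145 [-1.99 -1.01  5.9 ] [-0.1127  0.0206  0.0608] 14.39
-0.1175 [-1.   -0.64  5.89] [-0.1155  0.0208  0.0608] 14.78
-0.1205 [-1.81 -0.91  5.42] [-0.1181  0.0209  0.0608] 15.16
-0.1235 [-1.83 -0.29  5.03] [-0.1209  0.021   0.0608] 15.54
-0.1265 [-1.56 -0.17  5.72] [-0.1236  0.0211  0.0608] 15.93
-0.1295 [-0.94 -0.21  5.88] [-0.1264  0.0211  0.0607] 16.31
-0.1325 [-0.48 -0.38  5.7 ] [-0.1291  0.0212  0.0607] 16.69
-0.1355 [-0.17 -0.76  5.62] [-0.132   0.0212  0.0606] 17.07
-0.1385 [-1.85 -0.18  0.33] [-0.1368  0.0196  0.0596] 17.46
-0.1415 [ 0.16  0.06 -0.46] [-0.1409  0.0196  0.06  ] 17.84
-0.1445 [-0.12  0.05 -0.22] [-0.1447  0.02    0.0606] 18.23
-0.1475 [ 0.09 -0.22 -0.08] [-0.1477  0.0199  0.0605] 18.61
-0.1505 [ 0.03 -0.11  0.03] [-0.1507  0.02    0.0605] 18.99
```

The magazine force fell to zero at the end of the stroke and the key is free. I back off and look.

```bash
python3 - <<'E'
from h import *
p=np.load("p2.npy");q=quat(p[2],0)
movel(s2w(p,(-.175,.02,.0605))[0],q,speed=.08)
movel(s2w(p,(-.175,.02,.22))[0],q)
im=read_camera("wrist");P=camera_params("wrist")
for n in ("key_top","magazine_front"):
    for r in tip_of("wrist",n)[:1]: print(n,r["at"],round(r["confidence"],2),loc(p,atz(P,r["at"],LOC[n][2])).round(4))
big=cv2.resize(im[:,:,::-1],None,fx=3,fy=3,interpolation=2)
for y in (.018,-.018):
    for u in proj(P,s2w(p,[(-.127,y,.056),(-.127,y+.034*np.sign(y),.05)])): cv2.circle(big,tuple(np.int32(u*3)),4,(0,0,255),1)
u=np.int32(proj(P,s2w(p,(-.11,.0,.05)))[0]*3);print(u)
c=big[max(u[1]-280,0):u[1]+280,max(u[0]-350,0):u[0]+350];cv2.imwrite("pics/f1.png",c)
print(read_time_s(),read_ft_force())
E
```

```text
key_top [278.7, 232.4] 0.82 [-0.1131  0.0427  0.05  ]
magazine_front [232.7, 217.7] 0.56 [-0.1268 -0.0033  0.045 ]
[707 705]
20.8167 [ 0.48111577 -0.28180115  0.03842535]
```

View pics/f1.png

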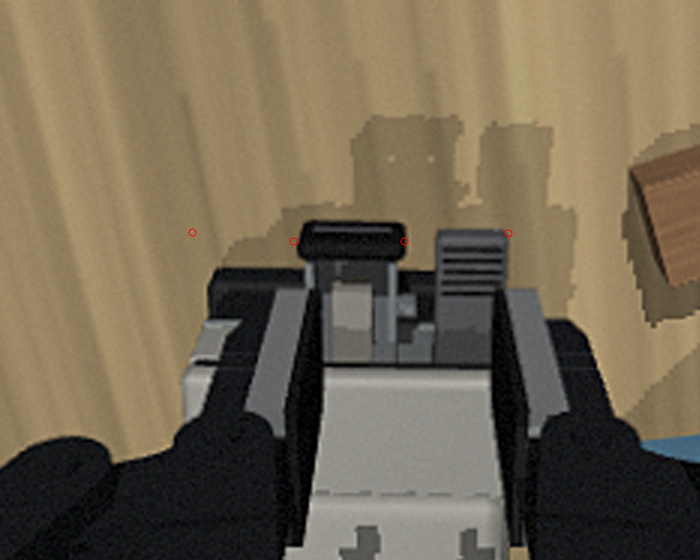

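```bash
python3 - <<'E'
from bench import *
pause(.3);print(sign_off(),read_time_s())
E
```

```text
the job is handed in; nothing more can be done
the job is handed in; nothing more can be done
```

The job is done and handed in at about 21 s of the 35 s allowed.

- **Press and trap:** one finger pressed the key about 8 mm down. The magazine sprang out a few millimetres against the other finger, which pushed about 5 N back on the hand. I held it there for over a second with the key still down.
- **Easing out:** I moved the hand slowly forward until the magazine's push fell to zero at the end of its stroke. The pressing finger slid off the key near the end of that move. I then backed straight off and raised the hand.
- **Final check (wrist camera):** the magazine stands out straight in its guide, with its front measured at x = -126.8 mm against an expected -127 mm. The key is back up, and the hand touches nothing.

**Not confirmed:**
- **Trap position:** the scene-camera network put the magazine front at its home position while it was trapped. The force reading and the wrist picture contradicted that, so I trusted those.
- **Other objects:** I did not measure the cartons, staple box and tape roll again. The hand stayed clear of them by plan, and no unexpected force showed.

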